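# Clip the swatch strip to the sketch board

### The arm

A 7-joint arm with a two-finger parallel gripper is mounted at the origin on the work surface. World frame = base frame: x ahead of the robot, y to its left, z up, the work surface at z = 0. Lengths are in m, angles in rad, forces in N, time in s.
With the tool pointing down it reaches from about 0.425 to 0.975 m from the base axis. Payload 16.7 kg.
Tool frame: the origin (TCP) lies midway between the tips of the shut fingers; the grasp point (between the pads) lies 19 mm behind it; z points along the fingers, y is the direction in which the jaws open and shut (so a half turn about z gives the same grasp; the last joint's range is limited). The gripper opens to 85 mm and grips with 20 to 120 N. Pads are 22 mm wide; open, the fingers measure 114 mm over their backs; the gripper's body (76 mm by 85 mm) begins 54 mm behind the grasp point. The pads swing forward as they close: fully open they stand 13 mm farther back than shut.
Start: joints at [1.073, 0.426, 0.074, 1.606, -0.034, 1.111, -0.067], TCP at [0.23, -0.635, 0.231] pointing down, gripper open.
Joint ranges: [-2.85, 2.85], [-0.5, 2.14], [-1.23, 1.37], [0.21, 2.46], [-1.02, 4.16], [0.16, 2.05], [-2.73, 2.73]. Speed limits (rad/s): [1.89, 1.89, 2.39, 2.39, 3.01, 3.01, 3.01].

### API

Orientations are given as [roll, pitch, yaw] about the fixed x, y, z axes, in that order (R = Rz(yaw) Ry(pitch) Rx(roll)).
In Python, from station import env gives the robot as it stands. The module is installed in compiled form; this text tells all that it offers.
- The arm moves only by the tool arm_command, never from a script. Its argument "commands" is a list of rows, each an object with "dp": the shift along the world's x, y, z in units of 50 mm (1.0 is 50 mm), a list of three; "turn": the turn, a rotation vector about the world's x, y, z in units of 8 degrees (1.0 is 8 degrees), a list of three. In form: [{"dp": [tx, ty, tz], "turn": [wx, wy, wz]}, ...]. A call has 1 to 20 rows; each row is the pose to reach, as a shift and turn from the pose commanded when the call began; what a row does not reach only later rows make up. A row lasts 1/10 s, in which the tool goes at most 50 mm and 8.59 degrees, less where a joint would pass 70% of its speed; a pose out of reach is approached as far as the arm can. A call with a gripper value outside its range is refused whole. "fingers" is the closure in counts, from 0 (fully open) to 255 (shut), set as the call begins (left out, the last holds). The fingers move at their own pace and stop on an object; "newtons" is the grip in N (left out, the last holds). Time passes only in rows, so rows that repeat a pose let the fingers close. It gives the time, the measured TCP pose, the force and the opening at its end, in the units of the state.
- env.get_state(): the state, without advancing time (a new reading comes with each control period).
- env.read_camera(name): name is "side" or "top" or "wrist"; returns a dict with "img" (420x560x3 uint8, red, green, blue), "K" (3x3 intrinsics, pixels), "cam_to_world" (4x4, takes a point from camera to world coordinates). Camera axes: x right, y down, z forward; pixel columns grow to the right and rows downward; lengths in m; the calibration is good to about 2 mm. A picture is of the moment at which its call begins. There is no depth.
- env.close_job(): hands the job in, once; it reports no verdict.
The state is a dict: "clock": time; "joint_positions": joint angles; "joint_velocities": joint speeds; "joint_torque": joint torques, N m; "tcp_pos": TCP position; "orientation": TCP orientation; "wrist_force": force on the tool from outside, world axes, zero at the start; "moment": the same for the moment, N m; "width": finger opening in m.
Only numpy, scipy, OpenCV 4.12 (cv2) and the standard library are available. Lean on these libraries where they do the work, as an engineer would, in place of code of your own. Each camera call takes 0.05 s, during which the arm holds its last target. There are 200 camera calls.

### The job

A painted wooden swatch strip lies loose on the sketch board, just in front of the spring clip at the board's far edge. Press the clip's thumb tab down with one fingertip and keep it down while the other fingertip pushes the strip straight in under the jaw until it is home against the stop, then let the clip close on it and move clear. Only push the strip, do not pick it up, and leave everything else on the board and table where it is.

Things in the scene. Friction and masses are not known exactly. Their poses are not given: they have to be found in the camera images.
- board: wooden sketch board 240 x 170 x 12 mm, fixed on the table, its top 12 mm above the table; its own +x runs along the long side to the clip's end. Origin at table level directly below the middle of the clip's hinge pin, 3 mm short of the board's end; the board stretches 237 mm to -x from there. The pin runs along the board's y, 4 mm above its top.
- clip (a joint): angle (rad) of the steel lever clip, a rocker about the pin, 70 mm wide: 0 = shut; grows to at most 0.9 as the thumb tab is pressed down and the jaw lip rises. Lip height over the board's top: 6 mm at 0.3, 9.5 at 0.5, 12 at 0.65, 14.5 at 0.8. Closed on the strip it reads about 0.41. A spring shuts it: 0.07 N m at 0, 0.16 N m at 0.75 (some 5 to 10 N on the tab).
- tab (a point): middle of the outer edge of the clip's thumb tab, on top; moves with the clip. The tab is a flat plate reaching 42 mm from the pin to +x, 60 mm wide or more. Shut, it rises outward at 0.65 rad, its edge 30 mm above the board's top; at joint 0.65 it is level, its top 5 mm above the board's top; further down it dips. It overhangs the board's end: beneath is only the table.
- lip (a point): middle of the jaw's lower gripping edge, 18 mm to the -x side of the hinge pin when shut; it moves with the clip.
- stop (a point): middle of the foot of the clip's upright stop flange, on its face towards -x, level with the board's top; 6 mm high, 66 mm wide, 8 mm to the -x side of the pin, 10 mm behind the shut lip. The strip is home when its far long edge meets this face.
- strip: loose swatch strip, primed wood with small paint patches on top, 30 mm (its x, the pushing direction) x 100 mm (its y, across the clip) x 8 mm thick, about 35 g; origin at the centre of its underside. It starts flat on the board in front of the clip, nearly parallel to it and nearly centred, its far long edge 5 to 10 mm short of the lip.
- eraser: bystander: white eraser 22 x 55 x 12 mm lying on the board, origin at its underside
- pot: bystander: small paint pot, 32 mm across, 34 mm high, standing on the board, origin at its underside
- bottle: bystander: paint bottle, 50 mm across, 140 mm high, standing on the table, origin at its underside
- jar: bystander: black jar, 68 mm across, 75 mm high, standing on the table, origin at its underside
- tape: bystander: roll of tape, 90 mm across, 24 mm high, lying flat on the table, origin at its underside
- marker: bystander: marker pen about 155 x 18 x 14 mm lying on the table along its x, origin at its underside
- knife: bystander: palette knife about 190 x 20 x 12 mm lying on the table along its x, origin at its underside
Not all that is in view belongs to the job. What is meant by the strip is not orange, and is the larger of those in its own colour.

How it is judged:
By the outcome, as a careful person would: the job done as asked, in the order asked, and still so for the second after the job is handed in, with the robot touching nothing.
It also fails if it takes over 38 s, if anything falls off the work surface, if the arm or the gripper's body presses on something with over 40 N, if the wrist force passes 120 N, or if a joint passes its speed limit or range.

## Working session

There is one attempt and no reset: what is moved stays moved. The work goes in short steps, Python scripts to look and compute and a tool call to move; the robot and the scene stay as the last step left them, time stands still between calls to the robot, and variables do not carry over. Pictures are saved under pics/ and viewed, about 8 in all and at most 12, crops included, and the job is handed in when it is done.

Besides the shell and the picture viewer there is one more tool, called by a JSON object that holds its "op" and its "data", one argument or row to a line. arm_command: Moves the arm, as the interface text tells. Its arguments: {"type":"object","properties":{"commands":{"type":"array","items":{"type":"object","properties":{"dp":{"type":"array","items":{"type":"number"}},"turn":{"type":"array","items":{"type":"number"}}}}},"fingers":{"type":"number"},"newtons":{"type":"number"}},"required":["commands"]}

```bash
mkdir -p pics
python3 - <<'E'
from station import env
import cv2,numpy as np
s=env.get_state();print(s['clock'],s['tcp_pos'],s['orientation'],s['width'])
for n in('top','side'):
    r=env.read_camera(n);cv2.imwrite(f'pics/{n}0.png',r['img'][:,:,::-1]);np.savez(f'{n}0.npz',**r);print(n,r['K'].round(1).tolist(),r['cam_to_world'].round(3).tolist())
E
```

```text
0.0 [ 0.22987924 -0.63419346  0.23056342] [-3.14023515e+00  1.34699799e-04  3.47773526e-01] 0.08541879381092246
top [[403.2, 0.0, 277.8], [0.0, 403.2, 207.5], [0.0, 0.0, 1.0]] [[0.008, -0.982, 0.187, 0.355], [-1.0, -0.009, -0.004, 0.034], [0.006, -0.187, -0.982, 1.047], [0.0, 0.0, 0.0, 1.0]]
side [[480.8, 0.0, 284.6], [0.0, 480.8, 207.8], [0.0, 0.0, 1.0]] [[-0.83, -0.389, 0.401, 0.161], [-0.558, 0.57, -0.603, 0.636], [0.006, -0.724, -0.69, 0.764], [0.0, 0.0, 0.0, 1.0]]
```

View pics/top0.png

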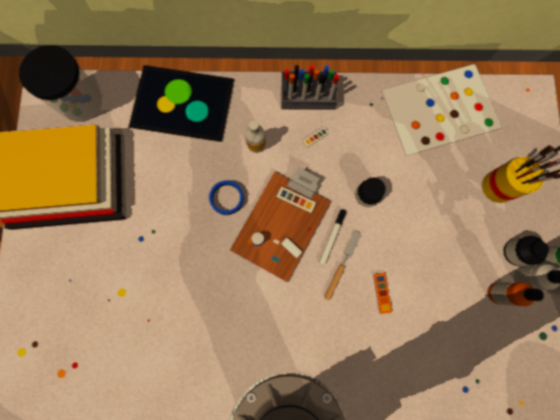

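View pics/side0.png

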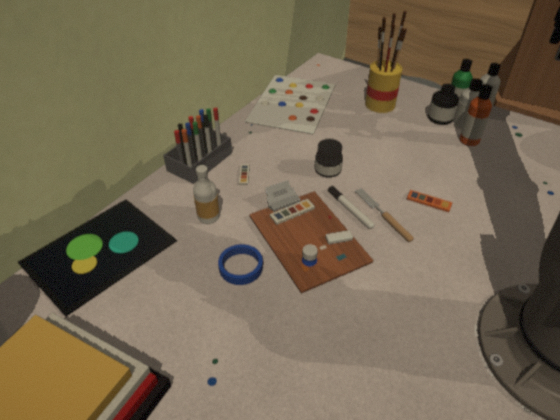

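The top view shows the board with corners near (277,172), (330,206), (288,280) and (232,248). The clip is at (304,181), the strip at (296,199), the pot at (258,239) and the eraser at (291,247). The side view agrees. The small white-ish strip at (316,136) and the orange one at (383,292) are decoys. Next I'll enlarge both views.

Run:
```python
import cv2,numpy as np
a=cv2.imread('pics/top0.png')[160:290,220:350];b=cv2.imread('pics/side0.png')[170:300,235:385]
cv2.imwrite('pics/c0.png',cv2.resize(np.hstack([a,b[:, :]]),(0,0),fx=2.8,fy=2.8,interpolation=cv2.INTER_CUBIC))
d=np.load('top0.npz')
def ray(d,u,v,z):
    q=d['cam_to_world'][:3,:3]@np.linalg.solve(d['K'],[u,v,1]);o=d['cam_to_world'][:3,3];return (o+q*(z-o[2])/q[2]).round(4)
for p in[(277,172),(330,206),(288,280),(232,248)]:print(ray(d,*p,.012))
# wood mask -> minAreaRect
h=cv2.cvtColor(d['img'],cv2.COLOR_RGB2HSV);m=((h[...,0]<14)&(h[...,1]>110)&(h[...,2]>60)).astype('uint8');m[:165]=0;m[290:]=0;m[:,:225]=0;m[:,340:]=0
c=max(cv2.findContours(cv2.morphologyEx(m,cv2.MORPH_OPEN,np.ones((3,3))),0,1)[0],key=cv2.contourArea)
P=np.array([ray(d,*q,.012)[:2] for q in c[:,0].astype(float)],np.float32)
r=cv2.minAreaRect(P);print(r);print(cv2.boxPoints(r))
```

```text
[0.6481 0.0321 0.012 ]
[ 0.5573 -0.1074  0.012 ]
[0.3657 0.0018 0.012 ]
[0.4452 0.1457 0.012 ]
((0.5061193704605103, 0.02177262306213379), (0.17245791852474213, 0.24238862097263336), 61.581912994384766)
[[ 0.35849264  0.00361099]
 [ 0.57167304 -0.11174221]
 [ 0.6537461   0.03993426]
 [ 0.4405657   0.15528744]]
```

View pics/c0.png

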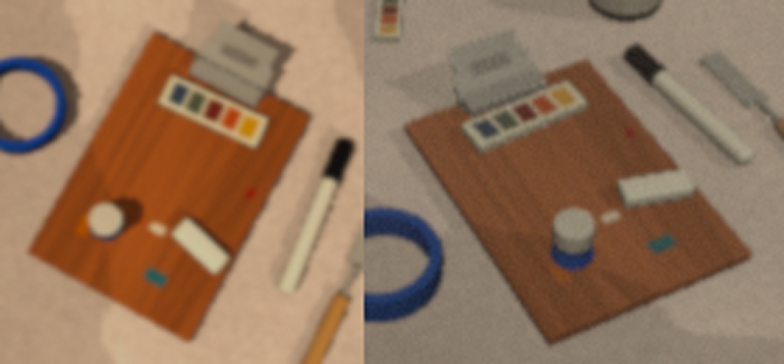

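Plan: align the tool's y axis with the board's x axis (about -28.4°), so the fingers straddle the clip with about 76 mm between them. One finger presses the tab and the other sits behind the strip, and then the tool slides forward as a whole. First I'll move above it for a close look.

{"op": "arm_command", "data": {
  "commands": [
    {"dp": [0.3, 0.5, 0.2], "turn": [0, 0, 0.3]},
    {"dp": [0.8, 1.4, 0.4], "turn": [0, 0, 0.6]},
    {"dp": [1.4, 2.3, 0.4], "turn": [0, 0, 1.0]},
    {"dp": [1.9, 3.2, 0.4], "turn": [0, 0, 1.4]},
    {"dp": [2.4, 4.1, 0.4], "turn": [0, 0, 1.8]},
    {"dp": [3.0, 5.0, 0.4], "turn": [0, 0, 2.2]},
    {"dp": [3.5, 5.9, 0.4], "turn": [0, 0, 2.6]},
    {"dp": [4.0, 6.8, 0.4], "turn": [0, 0, 3.0]},
    {"dp": [4.5, 7.7, 0.4], "turn": [0, 0, 3.4]},
    {"dp": [5.1, 8.6, 0.4], "turn": [0, 0, 3.8]},
    {"dp": [5.6, 9.5, 0.4], "turn": [0, 0, 4.2]},
    {"dp": [6.1, 10.4, 0.4], "turn": [0, 0, 4.6]},
    {"dp": [6.6, 11.2, 0.3], "turn": [0, 0, 4.9]},
    {"dp": [7.0, 11.8, 0.2], "turn": [0, 0, 5.1]},
    {"dp": [7.2, 12.1, 0.1], "turn": [0, 0, 5.2]},
    {"dp": [7.2, 12.2, 0], "turn": [0, 0, 5.2]},
    {"dp": [7.2, 12.2, 0], "turn": [0, 0, 5.2]},
    {"dp": [7.2, 12.2, 0], "turn": [0, 0, 5.2]},
    {"dp": [7.2, 12.2, 0], "turn": [0, 0, 5.2]}
  ],
  "fingers": 27,
  "newtons": 40
}}

```text
clock: 2.0
tcp_pos: [0.5898, -0.026, 0.2317]
orientation: [3.141, 0.0, 1.072]
wrist_force: [-0.3, 0.8, 0.3]
width: 0.0762
```

Run:
```python
from station import env
import cv2,numpy as np
s=env.get_state();print(s['clock'],s['tcp_pos'],s['orientation'],s['width'],s['wrist_force'])
r=env.read_camera('wrist');cv2.imwrite('pics/w1.png',r['img'][:,:,::-1]);np.savez('w1.npz',**r);print(r['K'].round(1).tolist(),r['cam_to_world'].round(3).tolist())
```

```text
2.0 [ 0.58977159 -0.02600829  0.23166225] [3.14111033e+00 3.29680757e-04 1.07187178e+00] 0.07620652623052517 [-0.28651765  0.75392587  0.32377373]
[[335.1, 0.0, 273.5], [0.0, 335.1, 213.0], [0.0, 0.0, 1.0]] [[0.879, -0.452, -0.154, 0.629], [-0.478, -0.832, -0.284, 0.046], [0.0, 0.323, -0.946, 0.374], [0.0, 0.0, 0.0, 1.0]]
```

View pics/w1.png

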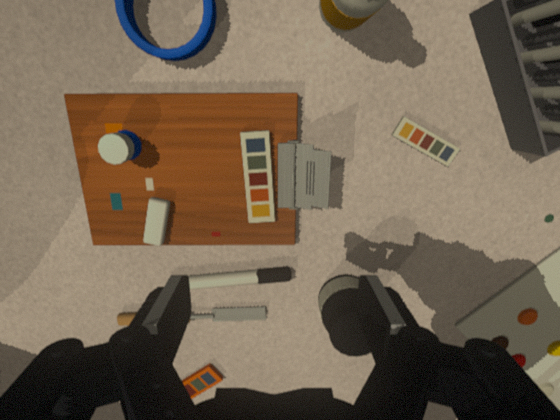

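The wrist view shows the strip at about (241–275, 131–222), just left of the clip jaw at (280–297, 142–208), with the tab reaching u=330. The board's right edge is at u≈298. The pot and eraser are at (117,148) and (157,222), well clear of the strip. Now I'll measure precisely.

```bash
cat > h.py <<'E'
import numpy as np,cv2
def rays(d,uv,z):
    uv=np.atleast_2d(uv).astype(float);q=(d['cam_to_world'][:3,:3]@np.linalg.solve(d['K'],np.c_[uv,np.ones(len(uv))].T)).T
    o=d['cam_to_world'][:3,3];return (o+q*((z-o[2])/q[:,2])[:,None])[:,:2].astype(np.float32)
def big(m):return max(cv2.findContours(m.astype('uint8'),0,1)[0],key=cv2.contourArea)[:,0]
E
python3 - <<'E'
from h import *
d=np.load('w1.npz');h=cv2.cvtColor(d['img'],cv2.COLOR_RGB2HSV).astype(int);H,S,V=h[...,0],h[...,1],h[...,2]
wood=(H<14)&(S>110)&(V>60); wood[250:]=0; wood[:85]=0;wood[:,310:]=0
c=big(wood);r=cv2.minAreaRect(rays(d,c,.012));B=cv2.boxPoints(r);print('board',r,B)
sub=(~wood).copy();sub[:,:238]=0;sub[:,277:]=0;sub[:125]=0;sub[228:]=0
c=big(sub);P=rays(d,c,.020);r=cv2.minAreaRect(P);print('strip',r)
# board frame from right edge pixels
v=np.r_[98:125,215:240];u=[np.where(wood[y])[0].max()+.5 for y in v];E=rays(d,np.c_[u,v],.012)
f=cv2.fitLine(E,cv2.DIST_HUBER,0,.01,.01).ravel();ey=f[:2]*np.sign(f[1]);print('y-axis',ey,'yaw',np.degrees(np.arctan2(-ey[0],ey[1])))
u=np.arange(110,280);t=[np.where(wood[:150,x])[0].min()-.5 for x in u];b=[np.where(wood[:,x])[0].max()+.5 for x in u]
for vv in(t,b):
    L=rays(d,np.c_[u,vv],.012);f=cv2.fitLine(L,cv2.DIST_HUBER,0,.01,.01).ravel();print('long edge',f,np.degrees(np.arctan(f[1]/f[0])))
ex=np.array([ey[1],-ey[0]]);T=rays(d,np.c_[u,t],.012)@ey;Bt=rays(d,np.c_[u,b],.012)@ey
xe=np.median(E@ex);ym=(np.median(T)+np.median(Bt))/2;print('width',np.median(T)-np.median(Bt))
pin=(xe-.003)*ex+ym*ey;print('pin',pin)
Q=np.c_[(P-pin)@ex,(P-pin)@ey];print('strip in board',Q.min(0),Q.max(0))
bx=cv2.boxPoints(r);print(np.c_[(bx-pin)@ex,(bx-pin)@ey])
cl=(S<60)&(V>70)
for row in(150,175,200):print(row,''.join(f"{u}:{H[row,u]},{S[row,u]},{V[row,u]} " for u in range(236,302,3)))
E
```

```text
board ((0.5086705088615417, 0.022383347153663635), (0.16751019656658173, 0.23878948390483856), 61.47353744506836) [[ 0.3637722   0.0058151 ]
 [ 0.57357186 -0.10822231]
 [ 0.6535688   0.0389516 ]
 [ 0.44376916  0.152989  ]]
strip ((0.5746752023696899, -0.01734808087348938), (0.10434506088495255, 0.040219664573669434), 61.6090087890625)
y-axis [0.47743666 0.87866616] yaw -28.518116
long edge [ 0.88217753 -0.47091702  0.56382704  0.08783983] -28.093836
long edge [ 0.8793499  -0.47617617  0.45473427 -0.04419736] -28.435955
width 0.16859752
pin [ 0.6106682  -0.03312579]
strip in board [-0.05924813 -0.05548386] [-0.01894634  0.04885722]
[[-0.05915266 -0.05553804]
 [-0.01893311 -0.05544881]
 [-0.01916469  0.04889597]
 [-0.05938423  0.04880675]]
150 236:13,191,132 239:13,193,132 242:23,67,163 245:25,61,163 248:106,55,70 251:98,45,68 254:102,53,72 257:90,45,68 260:98,29,70 263:96,53,68 266:27,59,161 269:25,59,163 272:12,154,71 275:13,183,131 278:18,50,118 281:25,50,123 284:22,45,124 287:23,47,124 290:21,51,120 293:24,46,116 296:23,47,108 299:23,46,133 
175 236:13,192,125 239:13,195,123 242:14,199,119 245:24,62,170 248:17,83,138 251:7,180,95 254:6,188,95 257:5,181,96 260:7,177,92 263:7,181,93 266:8,120,108 269:25,60,169 272:18,87,91 275:13,174,88 278:19,50,113 281:22,46,122 284:24,40,127 287:26,50,123 290:19,46,122 293:24,44,116 296:28,39,117 299:22,44,133 
200 236:13,184,125 239:13,183,124 242:12,183,124 245:13,162,124 248:24,63,171 251:11,151,149 254:11,193,144 257:10,176,145 260:10,170,144 263:11,160,150 266:12,153,150 269:22,68,164 272:24,60,162 275:14,142,61 278:24,55,112 281:26,47,120 284:23,45,125 287:25,46,123 290:23,43,119 293:26,51,106 296:24,45,119 299:23,46,128
```

Run:
```python
from h import *
d=np.load('w1.npz');h=cv2.cvtColor(d['img'],cv2.COLOR_RGB2HSV).astype(int);S,V=h[...,1],h[...,2]
pin=np.array([.6107,-.0331]);a=np.radians(-28.4);ex=np.array([np.cos(a),np.sin(a)]);ey=np.array([-ex[1],ex[0]])
w=(S<105)&(V>120)
v=np.arange(136,217);L=[];R=[]
for y in v:
    i=np.where(w[y,236:277])[0]+236;L.append(i.min()-.5);R.append(i.max()+.5)
for n,u in(('near',L),('far',R)):
    P=rays(d,np.c_[u,v],.020)-pin;X,Y=P@ex,P@ey;k=np.polyfit(Y,X,1)
    g=abs(X-np.polyval(k,Y))<.002;k=np.polyfit(Y[g],X[g],1);print(n,'x at y0',k[1],'angle deg',np.degrees(np.arctan(-k[0])),g.sum(),'y range',Y.min(),Y.max())
u=np.arange(246,272);T=[np.where(w[110:175,x])[0].min()+109.5 for x in u];Bt=[np.where(w[180:235,x])[0].max()+180.5 for x in u]
for t in(T,Bt):
    print('end y',np.median((rays(d,np.c_[u,t],.020)-pin)@ey))
```

```text
near x at y0 -0.05378186983175326 angle deg 3.428763737746489 81 y range -0.04584593778290156 0.0418905370292684
far x at y0 -0.02422213965354025 angle deg 3.4377877350913475 81 y range -0.0459125618312868 0.04182349980662502
end y 0.047379434496531474
end y -0.05246537796068665
```

Strip: near edge at board x=-53.7 mm, yaw +3.4°, and about 2.5 mm off centre. Next I'll descend to just above the tab.

{"op": "arm_command", "data": {
  "commands": [
    {"dp": [0.02, 0.01, -0.3]},
    {"dp": [0.04, 0.02, -0.8]},
    {"dp": [0.04, 0.02, -1.3]},
    {"dp": [0.04, 0.02, -1.8]},
    {"dp": [0.04, 0.02, -2.3]},
    {"dp": [0.04, 0.02, -2.8]},
    {"dp": [0.04, 0.02, -3.2]},
    {"dp": [0.04, 0.02, -3.5]},
    {"dp": [0.04, 0.02, -3.65]},
    {"dp": [0.04, 0.02, -3.7]},
    {"dp": [0.04, 0.02, -3.7]},
    {"dp": [0.04, 0.02, -3.7]}
  ]
}}

```text
$.commands[0]: bad value
```

Run:
```python
from station import env
from h import *
s=env.get_state();print(s['clock'],s['tcp_pos'],s['orientation'],s['width'],s['wrist_force'])
r=env.read_camera('wrist');np.savez('w2.npz',**r);t=env.read_camera('side');np.savez('s2.npz',**t)
def pr(d,P):
    q=d['cam_to_world'][:3,:3].T@(np.array(P)-d['cam_to_world'][:3,3]);q=d['K']@q;return q[:2]/q[2]
print(pr(r,s['tcp_pos']),pr(t,s['tcp_pos']))
c=cv2.resize(t['img'][140:260,230:380],(525,420),interpolation=cv2.INTER_CUBIC)
cv2.imwrite('pics/s2.png',cv2.resize(np.hstack([r['img'],c]),(0,0),fx=.73,fy=.73)[:,:,::-1])
```

```text
2.05 [ 0.58985112 -0.02589521  0.23174336] [3.14093448e+00 1.91551921e-04 1.07193389e+00] 0.07634546736303993 [-0.07565735 -0.15996921  0.63895164]
[273.52168243 279.01365275] [290.03392485 126.17102521]
```

View pics/s2.png

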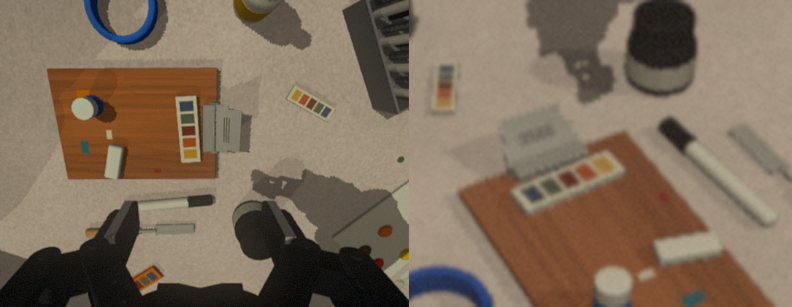

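The move was refused because every row needs "turn", so the arm is still where it was; the picture only repeats the previous view. I'll send it again.

{"op": "arm_command", "data": {
  "commands": [
    {"dp": [0.02, 0.01, -0.3], "turn": [0, 0, 0]},
    {"dp": [0.03, 0.01, -0.8], "turn": [0, 0, 0]},
    {"dp": [0.03, 0.01, -1.3], "turn": [0, 0, 0]},
    {"dp": [0.03, 0.01, -1.8], "turn": [0, 0, 0]},
    {"dp": [0.03, 0.01, -2.3], "turn": [0, 0, 0]},
    {"dp": [0.03, 0.01, -2.8], "turn": [0, 0, 0]},
    {"dp": [0.03, 0.01, -3.2], "turn": [0, 0, 0]},
    {"dp": [0.03, 0.01, -3.5], "turn": [0, 0, 0]},
    {"dp": [0.03, 0.01, -3.65], "turn": [0, 0, 0]},
    {"dp": [0.03, 0.01, -3.7], "turn": [0, 0, 0]},
    {"dp": [0.03, 0.01, -3.7], "turn": [0, 0, 0]},
    {"dp": [0.03, 0.01, -3.7], "turn": [0, 0, 0]}
  ]
}}

```text
clock: 3.35
tcp_pos: [0.592, -0.024, 0.0471]
orientation: [3.141, -0.001, 1.074]
wrist_force: [-0.7, -0.4, 0.3]
width: 0.0766
```

Run:
```python
from station import env
from h import *
s=env.get_state();print(s['clock'],s['tcp_pos'],s['orientation'],s['width'],s['wrist_force'])
r=env.read_camera('wrist');np.savez('w2.npz',**r);t=env.read_camera('side');np.savez('s2.npz',**t)
def pr(d,P):
    q=d['cam_to_world'][:3,:3].T@(np.array(P)-d['cam_to_world'][:3,3]);q=d['K']@q;return q[:2]/q[2]
print(pr(r,s['tcp_pos']),pr(t,s['tcp_pos']))
a=np.radians(-28.4);ex=np.array([np.cos(a),np.sin(a),0]);ey=np.array([-ex[1],ex[0],0]);pin=np.array([.6107,-.0331,.012])
for P in((-.0537,0,0),(-.008,0,0)):print(pr(r,pin+P[0]*ex))
c=cv2.resize(t['img'][140:260,230:380],(525,420),interpolation=cv2.INTER_CUBIC)
cv2.imwrite('pics/s3.png',cv2.resize(np.hstack([r['img'],c]),(0,0),fx=.73,fy=.73)[:,:,::-1])
```

```text
3.35 [ 0.5920453  -0.02402136  0.04708993] [ 3.14058330e+00 -5.77603875e-04  1.07375074e+00] 0.07662292730401664 [-0.65101345 -0.38917914  0.34325129]
[273.44043192 278.94410925] [287.58299016 196.34934723]
[216.46300011 246.83607779]
[295.38539008 246.78512171]
```

View pics/s3.png

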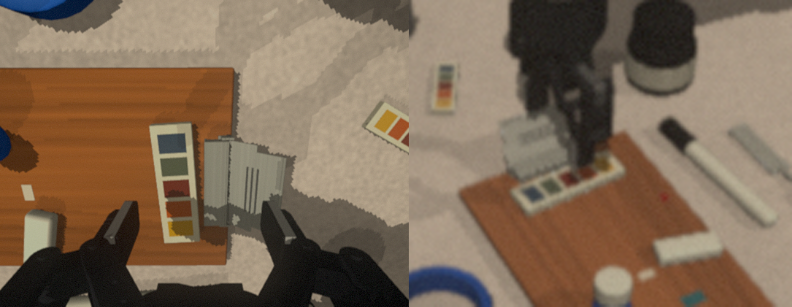

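The wrist view shows the left finger at about (130,210), left of the strip and clear of it. The right finger at about (265,210) is over the tab. Both tips are still in the air. Next I'll press down to about 10 mm above the board and check forces.

{"op": "arm_command", "data": {
  "commands": [
    {"dp": [0, -0.02, -0.1], "turn": [0, 0, 0]},
    {"dp": [0, -0.02, -0.2], "turn": [0, 0, 0]},
    {"dp": [0, -0.02, -0.3], "turn": [0, 0, 0]},
    {"dp": [0, -0.02, -0.4], "turn": [0, 0, 0]},
    {"dp": [0, -0.02, -0.5], "turn": [0, 0, 0]},
    {"dp": [0, -0.02, -0.6], "turn": [0, 0, 0]},
    {"dp": [0, -0.02, -0.7], "turn": [0, 0, 0]},
    {"dp": [0, -0.02, -0.7], "turn": [0, 0, 0]},
    {"dp": [0, -0.02, -0.7], "turn": [0, 0, 0]}
  ]
}}

```text
clock: 4.35
tcp_pos: [0.5921, -0.0251, 0.0114]
orientation: [3.141, -0.0, 1.074]
wrist_force: [1.8, -1.2, 5.2]
width: 0.0758
```

{"op": "arm_command", "data": {
  "commands": [
    {"dp": [0, 0, -0.04], "turn": [0, 0, 0]},
    {"dp": [0, 0, -0.08], "turn": [0, 0, 0]},
    {"dp": [0, 0, -0.08], "turn": [0, 0, 0]},
    {"dp": [0, 0, -0.08], "turn": [0, 0, 0]}
  ]
}}

```text
clock: 4.75
tcp_pos: [0.5925, -0.0253, 0.0078]
orientation: [3.14, -0.001, 1.074]
wrist_force: [2.5, -0.8, 6.2]
width: 0.0762
```

Run:
```python
from station import env
from h import *
s=env.get_state();print(s['clock'],s['tcp_pos'],s['orientation'],s['width'],s['wrist_force'],s['moment'])
r=env.read_camera('wrist');np.savez('w4.npz',**r)
cv2.imwrite('pics/w4.png',cv2.resize(r['img'][150:330,120:430],(0,0),fx=2.5,fy=2.5,interpolation=cv2.INTER_CUBIC)[:,:,::-1])
```

```text
4.75 [ 0.59252763 -0.0252796   0.0077801 ] [ 3.13992586e+00 -7.56917539e-04  1.07357219e+00] 0.07623841693945795 [ 2.48763445 -0.82385306  6.22250488] [-0.46554296 -0.76553976 -0.03201184]
```

View pics/w4.png

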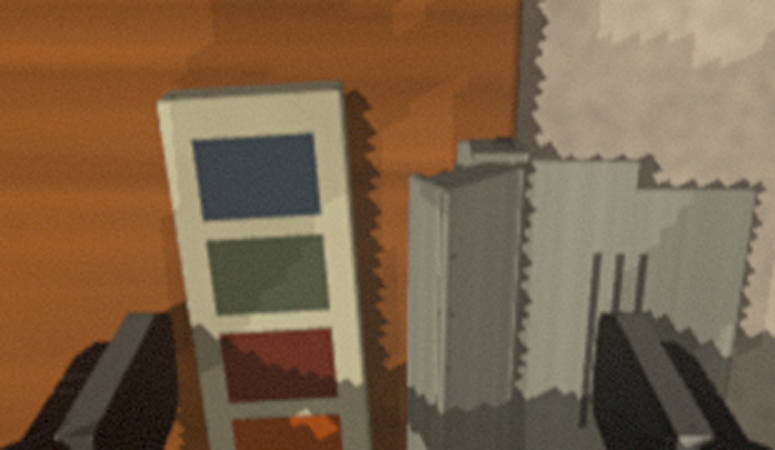

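The close view shows the tab pressed nearly level by the right finger at about (640,380), with the jaw raised. The left finger at about (120,380) is behind the strip without touching it. I'll go a little lower in small steps.

{"op": "arm_command", "data": {
  "commands": [
    {"dp": [0, 0, -0.02], "turn": [0, 0, 0]},
    {"dp": [0, 0, -0.03], "turn": [0, 0, 0]},
    {"dp": [0, 0, -0.03], "turn": [0, 0, 0]}
  ]
}}

```text
clock: 5.1
tcp_pos: [0.5926, -0.0253, 0.0063]
orientation: [3.14, -0.001, 1.074]
wrist_force: [2.5, -1.3, 7.9]
width: 0.0764
```

{"op": "arm_command", "data": {
  "commands": [
    {"dp": [0, 0, -0.02], "turn": [0, 0, 0]},
    {"dp": [0, 0, -0.02], "turn": [0, 0, 0]},
    {"dp": [0, 0, -0.02], "turn": [0, 0, 0]}
  ]
}}

```text
clock: 5.4
tcp_pos: [0.5926, -0.0252, 0.0054]
orientation: [3.14, -0.001, 1.074]
wrist_force: [2.5, -1.4, 8.1]
width: 0.0766
```

The force rise fits the tab passing level, so q is above about 0.65. The tips are about 3 mm over the board. Now I'll push along board +x, (0.88,-0.476), first by 14 mm.

{"op": "arm_command", "data": {
  "commands": [
    {"dp": [0.035, -0.02, 0], "turn": [0, 0, 0]},
    {"dp": [0.07, -0.04, 0], "turn": [0, 0, 0]},
    {"dp": [0.1, -0.055, 0], "turn": [0, 0, 0]},
    {"dp": [0.13, -0.07, 0], "turn": [0, 0, 0]},
    {"dp": [0.16, -0.085, 0], "turn": [0, 0, 0]},
    {"dp": [0.19, -0.105, 0], "turn": [0, 0, 0]},
    {"dp": [0.22, -0.12, 0], "turn": [0, 0, 0]},
    {"dp": [0.25, -0.135, 0], "turn": [0, 0, 0]},
    {"dp": [0.25, -0.135, 0], "turn": [0, 0, 0]},
    {"dp": [0.25, -0.135, 0], "turn": [0, 0, 0]}
  ]
}}

```text
clock: 6.4
tcp_pos: [0.6038, -0.0315, 0.0047]
orientation: [-3.141, 0.0, 1.074]
wrist_force: [-3.0, 1.9, 4.0]
width: 0.0763
```

Run:
```python
from station import env
from h import *
s=env.get_state();print(s['clock'],s['tcp_pos'],s['orientation'],s['width'],s['wrist_force'],s['moment'])
r=env.read_camera('wrist');np.savez('w5.npz',**r)
cv2.imwrite('pics/w5.png',cv2.resize(r['img'][150:330,120:430],(0,0),fx=2.5,fy=2.5,interpolation=cv2.INTER_CUBIC)[:,:,::-1])
```

```text
6.4 [ 0.60378348 -0.03146951  0.00474299] [-3.14100480e+00  2.89213744e-05  1.07409520e+00] 0.07630069270793362 [-2.99979381  1.87272976  4.01383457] [0.21612307 0.27817065 0.08147524]
```

View pics/w5.png

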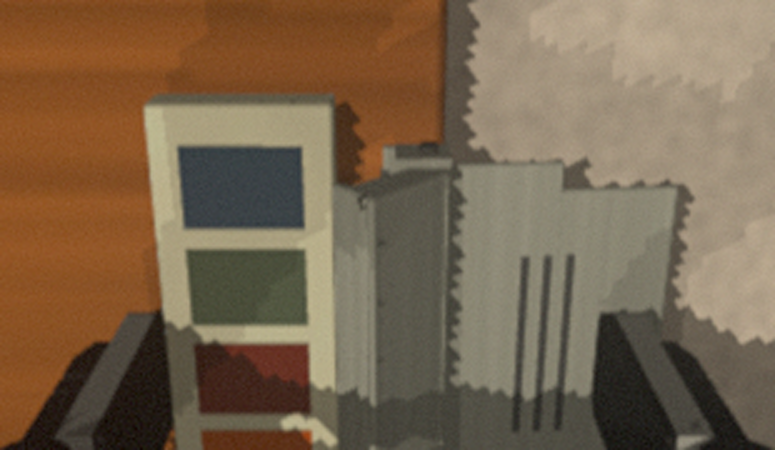

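The strip is now square to the clip and its far edge at about x=335 has reached the raised lip. The right finger still holds the tab down. I'll continue in short steps and watch the force.

{"op": "arm_command", "data": {
  "commands": [
    {"dp": [0.035, -0.02, 0], "turn": [0, 0, 0]},
    {"dp": [0.07, -0.04, 0], "turn": [0, 0, 0]},
    {"dp": [0.07, -0.04, 0], "turn": [0, 0, 0]},
    {"dp": [0.07, -0.04, 0], "turn": [0, 0, 0]}
  ]
}}

```text
clock: 6.85
tcp_pos: [0.6075, -0.0337, 0.0048]
orientation: [-3.142, -0.0, 1.074]
wrist_force: [-1.8, 1.5, 3.7]
width: 0.076
```

{"op": "arm_command", "data": {
  "commands": [
    {"dp": [0.02, -0.01, 0], "turn": [0, 0, 0]},
    {"dp": [0.035, -0.02, 0], "turn": [0, 0, 0]},
    {"dp": [0.035, -0.02, 0], "turn": [0, 0, 0]},
    {"dp": [0.035, -0.02, 0], "turn": [0, 0, 0]}
  ]
}}

```text
clock: 7.25
tcp_pos: [0.6093, -0.0348, 0.0048]
orientation: [-3.142, -0.0, 1.074]
wrist_force: [-0.7, 1.6, 4.0]
width: 0.0765
```

{"op": "arm_command", "data": {
  "commands": [
    {"dp": [0.018, -0.01, 0], "turn": [0, 0, 0]},
    {"dp": [0.018, -0.01, 0], "turn": [0, 0, 0]},
    {"dp": [0.018, -0.01, 0], "turn": [0, 0, 0]}
  ]
}}

```text
clock: 7.55
tcp_pos: [0.6102, -0.0354, 0.0048]
orientation: [3.142, -0.0, 1.074]
wrist_force: [-2.5, 0.7, 2.8]
width: 0.0764
```

Run:
```python
from station import env
from h import *
s=env.get_state();print(s['clock'],s['tcp_pos'],s['orientation'],s['width'],s['wrist_force'],s['moment'])
r=env.read_camera('wrist');np.savez('w6.npz',**r)
cv2.imwrite('pics/w6.png',cv2.resize(r['img'][150:330,120:430],(0,0),fx=2.5,fy=2.5,interpolation=cv2.INTER_CUBIC)[:,:,::-1])
```

```text
7.55 [ 0.6102262  -0.03537828  0.00479024] [ 3.14156430e+00 -8.59442474e-06  1.07371298e+00] 0.07638983688029503 [-2.52775261  0.73589616  2.79079342] [ 0.25665373  0.26594696 -0.00724931]
```

View pics/w6.png

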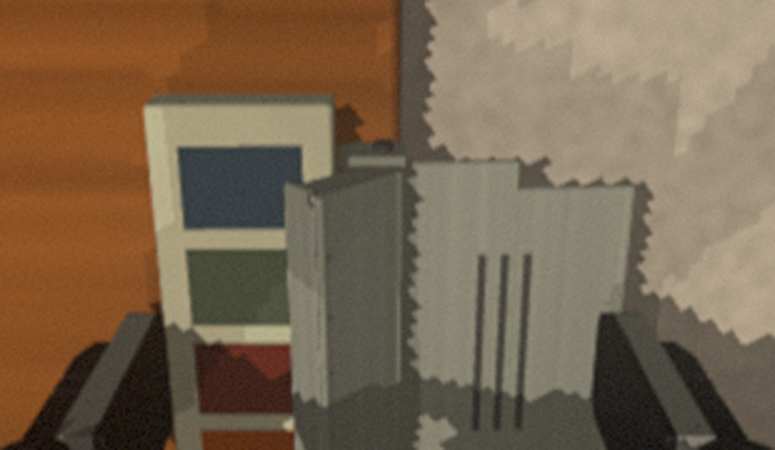

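The strip is under the lip. A gap of about 2 mm remains between its far edge (x≈333) and the stop flange (x≈347). The finger still has several mm of tab beneath it, so I'll push on until the force rises.

{"op": "arm_command", "data": {
  "commands": [
    {"dp": [0.018, -0.01, 0], "turn": [0, 0, 0]},
    {"dp": [0.018, -0.01, 0], "turn": [0, 0, 0]},
    {"dp": [0.018, -0.01, 0], "turn": [0, 0, 0]}
  ]
}}

```text
clock: 7.9
tcp_pos: [0.6103, -0.0354, 0.0047]
orientation: [-3.14, 0.0, 1.074]
wrist_force: [-6.9, 3.9, 7.2]
width: 0.0766
```

{"op": "arm_command", "data": {
  "commands": [
    {"dp": [0.018, -0.01, 0], "turn": [0, 0, 0]},
    {"dp": [0.018, -0.01, 0], "turn": [0, 0, 0]},
    {"dp": [0.018, -0.01, 0], "turn": [0, 0, 0]}
  ]
}}

```text
clock: 8.2
tcp_pos: [0.6104, -0.0355, 0.0046]
orientation: [-3.139, 0.001, 1.074]
wrist_force: [-11.6, 6.0, 11.8]
width: 0.0766
```

Run:
```python
from station import env
from h import *
s=env.get_state();print(s['wrist_force'],s['moment'])
r=env.read_camera('wrist');np.savez('w7.npz',**r)
cv2.imwrite('pics/w7.png',cv2.resize(r['img'][175:335,170:330],(0,0),fx=3.7,fy=3.7,interpolation=cv2.INTER_CUBIC)[:,:,::-1])
pin=np.array([.6107,-.0331]);a=np.radians(-28.4);ex=np.array([np.cos(a),np.sin(a)]);ey=np.array([-ex[1],ex[0]])
# strip top edges along row 195 (full image), flange foot
h=cv2.cvtColor(r['img'],cv2.COLOR_RGB2HSV)
for row in(196,203):
    i=np.where((h[row,170:262,1]<105)&(h[row,170:262,2]>110))[0]+170
    print(row,i.min(),i.max(),[((rays(r,[u,row],.020)-pin)[0]@ex).round(4) for u in(i.min()-.5,i.max()+.5)])
for u in (256,258,260,262):print(u,(rays(r,[u,214],.018)-pin)[0]@ex)
```

```text
[-11.62550773   6.00486792  11.76754378] [ 1.24668009e+00  2.57759489e+00 -1.31665705e-03]
196 177 251 [np.float64(-0.0372), np.float64(-0.0077)]
203 178 251 [np.float64(-0.0371), np.float64(-0.0078)]
256 -0.0062073378487181525
258 -0.005393964020818173
260 -0.0045806497944668335
262 -0.0037673952042703465
```

View pics/w7.png

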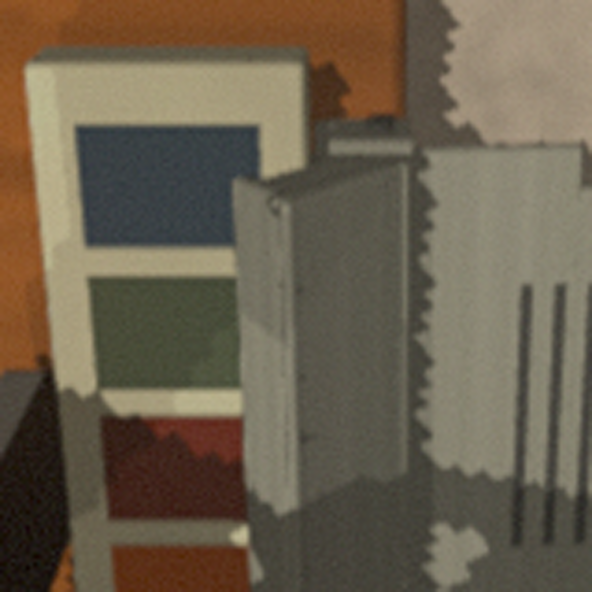

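Measured from the image, the strip's far edge is at -7.7 mm (stop at -8), and the force has risen to 13 N without further motion, so it is home. Now I'll back off 2.5 mm with the tab still held, then lift slowly so the clip closes, and go up.

{"op": "arm_command", "data": {
  "commands": [
    {"dp": [-0.04, 0.02, 0], "turn": [0, 0, 0]},
    {"dp": [-0.08, 0.045, 0], "turn": [0, 0, 0]},
    {"dp": [-0.08, 0.045, 0], "turn": [0, 0, 0]},
    {"dp": [-0.08, 0.045, 0], "turn": [0, 0, 0]}
  ]
}}

```text
clock: 8.65
tcp_pos: [0.6084, -0.0343, 0.005]
orientation: [3.141, -0.0, 1.074]
wrist_force: [2.5, -1.3, 3.5]
width: 0.0768
```

{"op": "arm_command", "data": {
  "commands": [
    {"dp": [0, 0, 0.05], "turn": [0, 0, 0]},
    {"dp": [0, 0, 0.1], "turn": [0, 0, 0]},
    {"dp": [0, 0, 0.15], "turn": [0, 0, 0]},
    {"dp": [0, 0, 0.2], "turn": [0, 0, 0]},
    {"dp": [0, 0, 0.25], "turn": [0, 0, 0]},
    {"dp": [0, 0, 0.3], "turn": [0, 0, 0]},
    {"dp": [0, 0, 0.4], "turn": [0, 0, 0]},
    {"dp": [0, 0, 0.5], "turn": [0, 0, 0]},
    {"dp": [0, 0, 0.7], "turn": [0, 0, 0]},
    {"dp": [0, 0, 0.9], "turn": [0, 0, 0]},
    {"dp": [0, 0, 1.3], "turn": [0, 0, 0]},
    {"dp": [0, 0, 1.8], "turn": [0, 0, 0]},
    {"dp": [0, 0, 2.4], "turn": [0, 0, 0]},
    {"dp": [0, 0, 2.8], "turn": [0, 0, 0]},
    {"dp": [0, 0, 3.0], "turn": [0, 0, 0]},
    {"dp": [0, 0, 3.0], "turn": [0, 0, 0]},
    {"dp": [0, 0, 3.0], "turn": [0, 0, 0]},
    {"dp": [0, 0, 3.0], "turn": [0, 0, 0]}
  ]
}}

```text
clock: 10.45
tcp_pos: [0.6073, -0.0341, 0.1536]
orientation: [-3.14, 0.001, 1.074]
wrist_force: [0.3, -1.2, -0.3]
width: 0.0761
```

Run:
```python
from station import env
from h import *
s=env.get_state();print(s['clock'],s['tcp_pos'],s['wrist_force'])
r=env.read_camera('wrist');np.savez('w8.npz',**r)
cv2.imwrite('pics/w8.png',cv2.resize(r['img'][60:300,50:390],(0,0),fx=2.3,fy=2.3,interpolation=cv2.INTER_CUBIC)[:,:,::-1])
pin=np.array([.6107,-.0331]);a=np.radians(-28.4);ex=np.array([np.cos(a),np.sin(a)]);ey=np.array([-ex[1],ex[0]])
h=cv2.cvtColor(r['img'],cv2.COLOR_RGB2HSV);ok=(h[...,1]<105)&(h[...,2]>120)
import json
for v in range(120,250,6):
    i=np.where(ok[v,215:265])[0]+215
    if len(i):p=(rays(r,[i.min()-.5,v],.02)-pin)[0];print(v,i.min(),(p@ex).round(4),(p@ey).round(4))
```

```text
10.45 [ 0.60730018 -0.0340606   0.1535833 ] [ 0.33753182 -1.24006349 -0.25563917]
144 231 -0.0377 0.0447
150 232 -0.0371 0.0399
156 232 -0.0373 0.035
162 232 -0.0375 0.03
168 232 -0.0377 0.025
174 233 -0.0371 0.0199
180 233 -0.0373 0.0148
186 233 -0.0375 0.0096
192 233 -0.0377 0.0043
198 234 -0.037 -0.001
204 234 -0.0372 -0.0064
210 234 -0.0375 -0.0118
216 234 -0.0377 -0.0173
222 235 -0.037 -0.0229
228 235 -0.0372 -0.0286
234 235 -0.0374 -0.0343
240 235 -0.0377 -0.0401
246 236 -0.037 -0.046
```

View pics/w8.png

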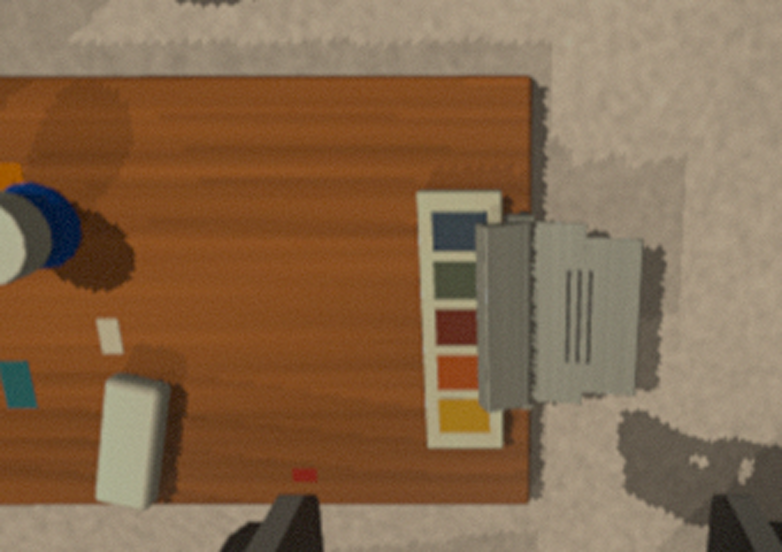

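The strip lies square under the closed clip. Its near edge is at -37.4 ± 0.4 mm along its whole length, where home is -38. Both fingers are clear, and the eraser and pot look undisturbed. Handing in.

```bash
python3 -c "
from station import env
print(env.close_job())"
```

```text
the job is handed in; nothing more can be done
None
```

The swatch strip is home against the stop with the clip closed on it, and the job is handed in at 10.5 s on the robot's clock. One fingertip held the thumb tab down while the other pushed the strip in. I then backed off about 2.5 mm, lifted slowly so the clip closed, and moved about 150 mm up.

- **Home:** while pushing, the force rose to 13 N with no further motion. After release, the strip's near edge measured -37.0 to -37.7 mm along its whole length, against a nominal -38. That is square to the clip and within the 2 mm camera calibration.
- **Clip:** the last picture shows the jaw resting on the strip. I judged this by eye and did not measure the clip angle.
- **Clear:** the wrist force was close to zero after the lift, so the robot is touching nothing.
- **Other objects:** the eraser and pot look undisturbed in the last picture. I did not measure them or look again at the objects on the table, but the arm stayed well above them.
- **Disagreements:** during the push, one picture seemed to show about 2 mm still to go at the stop. The contact force and the edge measurements did not bear that out. Earlier, one move call was refused for a missing field and nothing moved.

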